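Find the slide box with something loose in it and hold it out

TASK

One of the three closed grey slide boxes has something loose in it: lift and shake or rock them to find out which. Put the two that stay quiet away on the grey sheet-metal stand, one lying lid up and centred in each of its two wide bays between the ribs; then hold the one that rattles out over the mouse mat for a colleague to take, lid up, level, still and at least a good hand's width above the mat, and finish while still holding it. Leave the timer, the brown bottle and the marker pen alone.

Things in the scene. Friction and masses are not known exactly. Their poses are not given: they have to be found in the camera images.
- case_1: closed grey slide box, one of three alike: 66 mm wide (x; 72 over hinge and lip), 170 long (y), 30 high, near 0.33 kg; lid shut for good. Origin: centre of the underside, z up through the lid. Inside: a 0.15 kg metal piece, packed tight mid-box in any two of the boxes; in the third it is loose: starts mid-box, slides above 10 deg of tilt up to 65 mm each way lengthwise, 15 across, stays there when level
- case_2: closed grey slide box, one of three alike: 66 mm wide (x; 72 over hinge and lip), 170 long (y), 30 high, near 0.33 kg; lid shut for good. Origin: centre of the underside, z up through the lid. Inside: a 0.15 kg metal piece, packed tight mid-box in any two of the boxes; in the third it is loose: starts mid-box, slides above 10 deg of tilt up to 65 mm each way lengthwise, 15 across, stays there when level
- case_3: closed grey slide box, one of three alike: 66 mm wide (x; 72 over hinge and lip), 170 long (y), 30 high, near 0.33 kg; lid shut for good. Origin: centre of the underside, z up through the lid. Inside: a 0.15 kg metal piece, packed tight mid-box in any two of the boxes; in the third it is loose: starts mid-box, slides above 10 deg of tilt up to 65 mm each way lengthwise, 15 across, stays there when level
- stand: fixed grey sheet-metal stand, on the right of the bench, its x away from the robot: 100 mm (its x) by 252 (its y), top plate 70 mm up; origin under its centre at bench level. Two bays side by side along its y, centres 130 mm apart, each 78 mm clear between two ribs 6 mm high that run along its x. A box lies in a bay with its length along the stand's x, 35 mm overhanging at both ends
- bay_1 (a point): centre of the floor of the bay on the stand's +y (left) side (70 mm above the bench); axes as the stand's
- bay_2 (a point): centre of the floor of the bay on the stand's -y (right) side (70 mm above the bench); axes as the stand's
- mat (a point): centre of the top of the dark mouse mat (210 mm along x, 300 mm along y, 4.5 mm above the bench), straight ahead of the robot. A 36 mm high mouse stands on it
- lab_timer: white lab timer, 66x62x16 mm, lying on the bench: a bystander; origin at the centre of its underside
- stain_bottle: brown bottle with black cap, 38 mm wide, 87 mm high, upright: a bystander; origin at the centre of its underside
- marker_1: marker pen, 15 x 128 x 14 mm, lying on the bench: a bystander; origin at the centre of its underside

How it is judged (in metres and radians):
On the way:
1. the box with the loose piece, lifted off the bench, has been shaken or rocked so that the piece ran to a wall (((distance between loose_piece and case_1 below 0.095 m and height (world z) of case_1 above 0.03 m and (y of loose_piece in the frame of case_1 above 0.04 m or y of loose_piece in the frame of case_1 below -0.04 m or x of loose_piece in the frame of case_1 above 0.013 m or x of loose_piece in the frame of case_1 below -0.013 m)) or (distance between loose_piece and case_2 below 0.095 m and height (world z) of case_2 above 0.03 m and (y of loose_piece in the frame of case_2 above 0.04 m or y of loose_piece in the frame of case_2 below -0.04 m or x of loose_piece in the frame of case_2 above 0.013 m or x of loose_piece in the frame of case_2 below -0.013 m)) or (distance between loose_piece and case_3 below 0.095 m and height (world z) of case_3 above 0.03 m and (y of loose_piece in the frame of case_3 above 0.04 m or y of loose_piece in the frame of case_3 below -0.04 m or x of loose_piece in the frame of case_3 above 0.013 m or x of loose_piece in the frame of case_3 below -0.013 m)))).
At the end, for the whole second after the job is handed in: Rattling box held in the fingers, still, lid up, level within 0.2 rad, its centre over the mat, underside 0.08 to 0.60 m above the bench. Quiet boxes lie at rest, lid up, one in each bay: centre within 12 mm across and 40 mm along it, length along the ribs within 0.25 rad (((distance between loose_piece and case_1 below 0.095 m and x of case_1 in the frame of mat between -0.105 and 0.105 m and y of case_1 in the frame of mat between -0.15 and 0.15 m and height (world z) of case_1 between 0.08 and 0.6 m and angle between case_1's own z axis and vertical below 0.2 rad and contact force between the fingers and case_1 above 1 N and linear speed of case_1 below 0.03 m/s) or (distance between loose_piece and case_2 below 0.095 m and x of case_2 in the frame of mat between -0.105 and 0.105 m and y of case_2 in the frame of mat between -0.15 and 0.15 m and height (world z) of case_2 between 0.08 and 0.6 m and angle between case_2's own z axis and vertical below 0.2 rad and contact force between the fingers and case_2 above 1 N and linear speed of case_2 below 0.03 m/s) or (distance between loose_piece and case_3 below 0.095 m and x of case_3 in the frame of mat between -0.105 and 0.105 m and y of case_3 in the frame of mat between -0.15 and 0.15 m and height (world z) of case_3 between 0.08 and 0.6 m and angle between case_3's own z axis and vertical below 0.2 rad and contact force between the fingers and case_3 above 1 N and linear speed of case_3 below 0.03 m/s)) and ((x of case_1 in the frame of bay_1 between -0.04 and 0.04 m and y of case_1 in the frame of bay_1 between -0.012 and 0.012 m and z of case_1 in the frame of bay_1 between -0.004 and 0.004 m and angle between the y axis of case_1 and the x axis of bay_1, either way round below 0.25 rad and angle between case_1's own z axis and vertical below 0.06 rad and linear speed of case_1 below 0.02 m/s) or (x of case_2 in the frame of bay_1 between -0.04 and 0.04 m and y of case_2 in the frame of bay_1 between -0.012 and 0.012 m and z of case_2 in the frame of bay_1 between -0.004 and 0.004 m and angle between the y axis of case_2 and the x axis of bay_1, either way round below 0.25 rad and angle between case_2's own z axis and vertical below 0.06 rad and linear speed of case_2 below 0.02 m/s) or (x of case_3 in the frame of bay_1 between -0.04 and 0.04 m and y of case_3 in the frame of bay_1 between -0.012 and 0.012 m and z of case_3 in the frame of bay_1 between -0.004 and 0.004 m and angle between the y axis of case_3 and the x axis of bay_1, either way round below 0.25 rad and angle between case_3's own z axis and vertical below 0.06 rad and linear speed of case_3 below 0.02 m/s)) and ((x of case_1 in the frame of bay_2 between -0.04 and 0.04 m and y of case_1 in the frame of bay_2 between -0.012 and 0.012 m and z of case_1 in the frame of bay_2 between -0.004 and 0.004 m and angle between the y axis of case_1 and the x axis of bay_2, either way round below 0.25 rad and angle between case_1's own z axis and vertical below 0.06 rad and linear speed of case_1 below 0.02 m/s) or (x of case_2 in the frame of bay_2 between -0.04 and 0.04 m and y of case_2 in the frame of bay_2 between -0.012 and 0.012 m and z of case_2 in the frame of bay_2 between -0.004 and 0.004 m and angle between the y axis of case_2 and the x axis of bay_2, either way round below 0.25 rad and angle between case_2's own z axis and vertical below 0.06 rad and linear speed of case_2 below 0.02 m/s) or (x of case_3 in the frame of bay_2 between -0.04 and 0.04 m and y of case_3 in the frame of bay_2 between -0.012 and 0.012 m and z of case_3 in the frame of bay_2 between -0.004 and 0.004 m and angle between the y axis of case_3 and the x axis of bay_2, either way round below 0.25 rad and angle between case_3's own z axis and vertical below 0.06 rad and linear speed of case_3 below 0.02 m/s))); the arm keeps its last pose, push and grip.
It fails at once if a bystander (timer, brown bottle or marker pen) is pushed more than 30 mm (distance of any of lab_timer, stain_bottle, marker_1 from where it was at the start of the episode above 0.03 m).
It also fails if it takes over 72 s, if anything falls off the work surface, if the arm or the gripper's body presses on something with over 40 N, if the wrist force passes 120 N, or if a joint passes its speed limit or range.

ROBOT

A 6-joint arm with a two-finger parallel gripper is mounted at the origin on a cart in front of the work surface, level with it; the furniture and walls round the work are solid. World frame = base frame: x ahead of the robot, y to its left, z up, the work surface at z = 0. Lengths are in mm, angles in rad, forces in N, time in s.
With the tool pointing down it reaches from about 350 to 975 mm from the base axis. Payload 4.9 kg.
Tool frame: the origin (TCP) lies at the very end of the fingers, on their centre line; the grasp point (between the pads) lies tcp_to_grasp behind it (tcp_to_grasp is the distance from the TCP to the grasp point, in mm); z points along the fingers, y is the line along which they close (so a half turn about z gives the same grasp; the last joint's range is limited). The gripper opens to 85 mm and grips with 20 to 120 N. Pads are 22 mm wide; open, the fingers measure 114 mm over their backs; the gripper's body (76 mm by 85 mm) begins 54 mm behind the grasp point. The pads swing forward as they close: fully open they stand 13 mm farther back than shut.
Start: joints at [1.127, 0.053, 1.613, -0, 1.476, -0.119], TCP at [199.439, 592.305, 231.304] pointing down, gripper open.
Joint ranges: [-3.01, 3.01], [-1.01, 2.22], [0.06, 2.58], [-1.02, 4.17], [0.09, 2.62], [-3.14, 3.14]. Speed limits (rad/s): [2.57, 2.57, 3.14, 3.14, 3.14, 3.14].

INTERFACE

Orientations are given as a unit quaternion [x, y, z, w].
In Python, from workcell import * gives the robot as it stands. Calls block until the motion is done:
- move_ptp(position, orientation): joint-space move of the TCP to a pose.
- move_straight(position, ori=None, max_speed=150, until_force=None): straight line of the TCP; ori=None keeps the orientation; max_speed is the mean speed in mm/s. With until_force (N) it stops when the force on the tool has changed by that much, and returns True; else False.
- move_j(angles): joint-space move.
- release() and clamp(grip_force=None): open the fingers fully, or close them until they stop; grip_force is the grip in N (None keeps the last).
- dwell(seconds).
- inverse_kinematics(position, orientation): joint angles nearest the present ones, or None.
- sense(): the state.
- read_camera(name): name is "scene" or "top"; returns (picture, depth): 384x512x3 uint8, red, green, blue; 384x512 float32, mm along the optical axis (not along the pixel's ray), 0 where there is no reading.
- camera_info(name): a dict with "vfov" (degrees; the focal length in pixels is half the picture's height over the tangent of half this angle, whatever the lens; pixels are square), "cx", "cy" (the principal point, pixels), "rvec" (rotation vector, rad) and "tvec" (3), from world to camera coordinates, as OpenCV has them. Camera axes: x right, y down, z forward; pixel columns grow to the right and rows downward; lengths in mm; the calibration is good to about 2 mm. A picture is of the moment at which its call begins. camera_info takes no time and is no camera call.
A pose or a line that the arm cannot do raises MotionError and nothing moves.
- job_done(): hands the job in; it is judged then, once.
Trained networks look in the newest picture that a camera, given by its name, has taken for a name from the list of things; names that differ only in an ending like _2 or _b are one class to them, and where a whole thing is asked for, a point or a joint stands for the part that bears it (a point fixed in the world has none). Each returns a list of dicts, best first, with "score" (0 to 1); they miss things now and then, are a little off and sometimes report something else, mostly with a low value. They report only what shows in the picture. A call takes as long as a camera call.
- search_frame(camera, thing): "rect" ([left, top, right, bottom] in pixels, round what is visible of it).
- outline_of(camera, thing): "pixels" (384x512 bool, what is visible of it) and "rect" ([left, top, right, bottom] in pixels, round what is visible of it).
- place_of(camera, thing): "centre" ([column, row] in pixels: a listed point, or the origin of a listed thing).
The state is a dict: "t": time; "joints": joint angles; "qvel": joint speeds; "effort": joint torques, N m; "ee_pos": TCP position; "eef_rot": TCP orientation; "contact_force": force on the tool from outside, world axes, zero at the start; "torque": the same for the moment, N m; "width": opening from 0.0 (shut) to 1.0 (fully open); "grip_force": force on a finger pad.
Only numpy, scipy, OpenCV 4.12 (cv2) and the standard library are available. Lean on these libraries where they do the work, as an engineer would, in place of code of your own. Each camera call takes 0.05 s, during which the arm holds its last target. There are 200 camera calls.

## Working session

There is one attempt and no reset: what is moved stays moved. The work goes in short steps, each a Python script; the robot and the scene stay as the last script left them, time stands still between calls to the robot, and variables do not carry over. Pictures are saved under pics/ and viewed, at most 10 in all, crops included, and the job is handed in when it is done.

```bash
ls; mkdir -p pics; cat > h.py <<'E'
from workcell import *
import numpy as np, cv2
from scipy.spatial.transform import Rotation as R
def cam(n):
    c=camera_info(n); f=192/np.tan(np.radians(c["vfov"])/2)
    return f,c["cx"],c["cy"],cv2.Rodrigues(np.array(c["rvec"],float))[0],np.array(c["tvec"],float).ravel()
def cloud(n,depth):
    f,cx,cy,Rm,t=cam(n); v,u=np.mgrid[:384,:512]
    P=np.stack([(u-cx)/f*depth,(v-cy)/f*depth,depth],-1)
    return (P-t)@Rm      # world
E
python3 - <<'E'
from h import *
for n in("scene","top"):
    p,d=read_camera(n); cv2.imwrite(f"pics/{n}0.png",p[:,:,::-1]); np.save(f"/tmp/{n}.npy",d)
    W=cloud(n,d); np.save(f"/tmp/W{n}.npy",W)
    f,cx,cy,Rm,t=cam(n); print(n,f,"campos",-Rm.T@t)
    for th in("case_1","stand","lab_timer","stain_bottle","marker_1"):
        for o in outline_of(n,th)[:4]:
            m=o["pixels"]&(d>0); q=W[m]
            if len(q)<10: print(n,th,'small');continue
            zt=np.percentile(q[:,2],90); s=q[abs(q[:,2]-zt)<8]
            r=cv2.minAreaRect(s[:,:2].astype(np.float32))
            print(n,th,round(o["score"],2),np.round(o["rect"]),"med",np.round(np.median(s,0)),"rect",np.round(r[0]),np.round(r[1]),round(r[2],1))
    for th in("bay_1","bay_2","mat","case_1"):
        print(n,th,[(round(o["score"],2),np.round(o["centre"],1),np.round(W[int(o["centre"][1]),int(o["centre"][0])])) for o in place_of(n,th)[:4]])
s=sense(); print(s, [k for k in dir() if 'grasp' in k], globals().get("tcp_to_grasp"))
E
```

```text
pics
scene 416.891932814883 campos [-576.28528673 -640.84651478  802.57025529]
scene case_1 0.84 [183. 187. 226. 217.] med [496. 201.  31.] rect [504. 204.] [173.  73.] 6.4
scene case_1 0.82 [131. 174. 174. 196.] med [492. 468.  31.] rect [500. 471.] [178.  73.] 0.7
scene case_1 0.55 [162. 176. 198. 205.] med [509. 338.  31.] rect [516. 341.] [177.  74.] 6.2
scene stand 0.58 [284. 218. 371. 272.] med [ 462. -307.   71.] rect [ 465. -301.] [106. 252.] 8.0
scene stand 0.5 [288. 196. 315. 209.] med [ 715. -100.   11.] rect [718. -95.] [125.  21.] 74.5
scene lab_timer 0.51 [216. 226. 234. 240.] med [373.  25.  14.] rect [377.  27.] [65. 57.] 12.3
scene stain_bottle 0.77 [318. 194. 330. 215.] med [ 670. -207.   78.] rect [ 673. -204.] [22. 19.] 33.2
scene marker_1 0.55 [289. 196. 314. 208.] med [716. -98.  11.] rect [718. -95.] [124.  21.] 74.1
scene marker_1 0.51 [285. 217. 372. 268.] med [ 462. -309.   71.] rect [ 465. -301.] [105. 252.] 8.3
scene bay_1 [(0.67, array([348.9, 241.7]), array([ 460., -364.,   68.]))]
scene bay_2 [(0.67, array([348.9, 241.7]), array([ 460., -364.,   68.]))]
[... 1747 characters left out ...]
s': array([ 1.12697398e+00,  5.26869683e-02,  1.61288958e+00,  8.85126952e-06,
        1.47598434e+00, -1.19005922e-01]), 'qvel': array([-0.00077355, -0.00097462,  0.00119345, -0.00025164, -0.00208413,
       -0.00035472]), 'effort': array([-7.32639892e-04, -3.93708587e+01, -3.70465636e+01, -2.38393932e-04,
        7.90970407e-04,  1.14534302e-05]), 'ee_pos': array([199.45588082, 592.30935611, 231.31789164]), 'eef_rot': array([1.61695611e-01, 9.86840681e-01, 1.64825235e-05, 1.78699485e-07]), 'contact_force': array([-0.07827328, -0.46319892,  1.12033872]), 'torque': array([0.01011865, 0.01729623, 0.09870344]), 'grip_force': 0.0, 'width': 0.9988859500661792} ['tcp_to_grasp'] 18.700000000000003
```

```bash
python3 - <<'E'
import numpy as np,cv2
for n in("top","scene"):
    W=np.load(f"/tmp/W{n}.npy"); 
    c=np.array([467,-303.]);a=np.radians(8.0);X=np.array([np.cos(a),np.sin(a)]);Y=np.array([-X[1],X[0]])
    p=W[...,:2]-c; sx=p@X; sy=p@Y
    m=(abs(sx)<42)&(abs(sy)<135)&(W[...,2]>55)&(W[...,2]<95)
    # height profile along sy
    b=np.round(sy[m]/3).astype(int); z=W[...,2][m]
    print(n,[(3*k,round(float(np.median(z[b==k])),1)) for k in range(-44,45) if (b==k).any()])
i=cv2.imread("pics/top0.png"); cv2.imwrite("pics/top0c.png",cv2.resize(i[120:300,90:440],None,fx=2.2,fy=2.2,interpolation=cv2.INTER_CUBIC))
E
```

```text
top [(-126, 69.7), (-123, 69.6), (-120, 69.6), (-117, 69.7), (-114, 71.1), (-111, 71.4), (-108, 74.5), (-105, 72.3), (-102, 69.8), (-99, 69.6), (-96, 69.9), (-93, 70.2), (-90, 69.3), (-87, 70.0), (-84, 69.5), (-81, 69.9), (-78, 70.0), (-75, 69.0), (-72, 70.2), (-69, 70.7), (-66, 70.7), (-63, 69.7), (-60, 70.5), (-57, 70.5), (-54, 70.9), (-51, 69.2), (-48, 69.7), (-45, 69.1), (-42, 69.9), (-39, 70.3), (-36, 69.6), (-33, 69.5), (-30, 69.5), (-27, 73.1), (-24, 73.6), (-21, 70.6), (-18, 69.7), (-15, 70.5), (-12, 69.8), (-9, 70.7), (-6, 69.4), (-3, 71.2), (0, 69.4), (3, 70.5), (6, 70.8), (9, 70.2), (12, 69.9), (15, 69.4), (18, 70.9), (21, 73.6), (24, 74.7), (27, 71.3), (30, 69.8), (33, 69.8), (36, 69.9), (39, 70.2), (42, 69.9), (45, 69.1), (48, 70.9), (51, 69.0), (54, 70.6), (57, 69.5), (60, 70.1), (63, 70.7), (66, 69.4), (69, 70.0), (72, 71.1), (75, 70.5), (78, 70.6), (81, 70.4), (84, 70.4), (87, 70.2), (90, 70.2), (93, 70.9), (96, 70.0), (99, 70.1), (102, 71.2), (105, 74.4), (108, 70.3), (111, 68.9), (114, 69.7), (117, 70.5), (120, 69.8), (123, 69.5), (126, 63.3)]
scene [(-123, 69.5), (
[... 356 characters left out ...]
 (-39, 70.5), (-36, 70.6), (-33, 70.1), (-30, 71.2), (-27, 71.1), (-24, 72.5), (-21, 75.1), (-18, 71.4), (-15, 69.7), (-12, 70.5), (-9, 70.5), (-6, 70.7), (-3, 70.2), (0, 71.2), (3, 71.1), (6, 71.0), (9, 71.0), (12, 70.9), (15, 69.5), (18, 69.8), (21, 71.3), (24, 73.0), (27, 76.5), (30, 70.5), (33, 69.9), (36, 70.2), (39, 70.6), (42, 70.7), (45, 69.7), (48, 70.1), (51, 71.2), (54, 70.8), (57, 70.6), (60, 70.2), (63, 71.0), (66, 70.9), (69, 70.6), (72, 70.6), (75, 70.4), (78, 71.1), (81, 70.8), (84, 70.1), (87, 70.3), (90, 70.5), (93, 70.8), (96, 70.2), (99, 70.5), (102, 70.3), (105, 71.3), (108, 75.0), (111, 74.2), (114, 70.6), (117, 70.2), (120, 70.7), (123, 70.2), (126, 70.5), (129, 68.7)]
```

View pics/top0c.png

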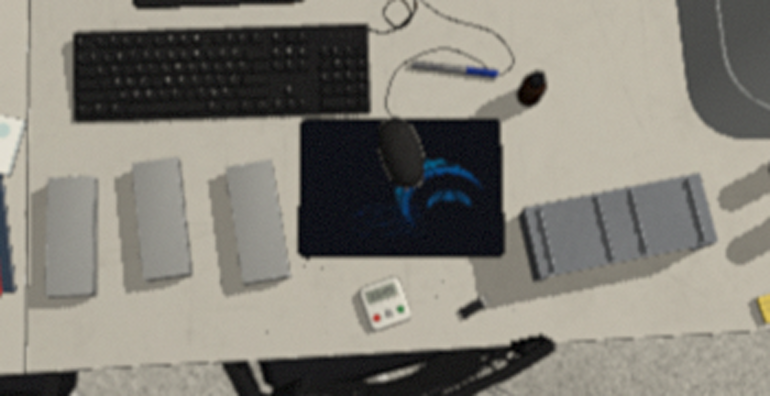

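View pics/scene0.png

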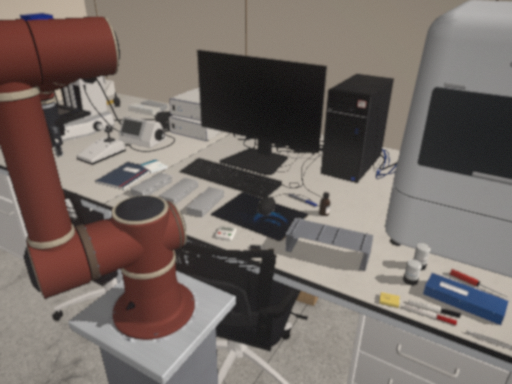

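```bash
cat >> h.py <<'E'
def down(th): # th deg: box long axis yaw
    h=np.radians(th)/2; return R.from_quat([-np.sin(h),np.cos(h),0,0])
def tilted(th,deg): # rock lengthwise: about tool y
    return (down(th)*R.from_euler('y',deg,degrees=True)).as_quat()
def level(): 
    dwell(0.5); T=[]
    for _ in range(5): T.append(sense()["torque"]); dwell(0.04)
    return np.mean(T,0)
def pick(x,y,th,z=9):
    q=down(th).as_quat()
    move_ptp([x,y,130],q); r=move_straight([x,y,z],max_speed=120,until_force=12)
    clamp(100); s=sense(); print("pick",r,np.round(s["ee_pos"],1),"w",round(s["width"],3),"g",round(s["grip_force"]),"t",round(s["t"],1))
def rock(x,y,th,z=200,a=22):
    move_straight([x,y,z],max_speed=250)
    T=[level()]
    for d in(a,-a):
        move_ptp([x,y,z],tilted(th,d)); dwell(0.5); move_ptp([x,y,z],tilted(th,0)); T.append(level())
    T=np.array(T); c=R.from_euler('z',-th,degrees=True).apply(T)
    s=sense();print("moment along box-y axis",np.round(c,3).tolist(),"w",round(s["width"],3),"F",np.round(s["contact_force"],1),"t",round(s["t"],1))
E
python3 - <<'E'
from h import *
pick(506,202,7.3)
p,d=read_camera("top"); W=cloud("top",d); cv2.imwrite("pics/g.png",cv2.resize(p[170:280,90:300,::-1],None,fx=3.5,fy=3.5))
for o in outline_of("top","case_1")[:4]:
    q=W[o["pixels"]&(d>0)]; s=q[abs(q[:,2]-30)<8]; r=cv2.minAreaRect(s[:,:2].astype(np.float32)); print(np.round(o["rect"]),np.round(r[0],1),np.round(r[1]),round(r[2],1))
rock(506,202,7.3)
p,d=read_camera("scene"); cv2.imwrite("pics/g2.png",cv2.resize(p[80:280,60:310,::-1],None,fx=3,fy=3))
E
```

```text
pick False [507.4 202.5  10.9] w 0.742 g 112 t 4.3
[110. 199. 136. 254.] [500.7 467.6] [171.  70.] 0.6
[152. 192. 175. 244.] [518.5 340. ] [171.  67.] 6.3
[197. 220. 218. 230.] [490.  199.2] [ 8. 54.] 12.4
moment along box-y axis [[0.012, -0.01, 0.007], [0.011, 0.052, -0.007], [0.017, -0.089, 0.002]] w 0.746 F [ 0.5  0.2 -3.7] t 10.2
```

```bash
python3 - <<'E'
from h import *
rock(506,202,7.3,a=28)
p,d=read_camera("scene"); cv2.imwrite("pics/g2.png",cv2.resize(p[80:280,60:310,::-1],None,fx=3,fy=3))
E
```

```text
moment along box-y axis [[-0.016, -0.102, -0.008], [0.002, 0.098, -0.007], [0.011, -0.107, -0.027]] w 0.74 F [ 0.7 -0.  -3.5] t 15.7
```

View pics/g2.png

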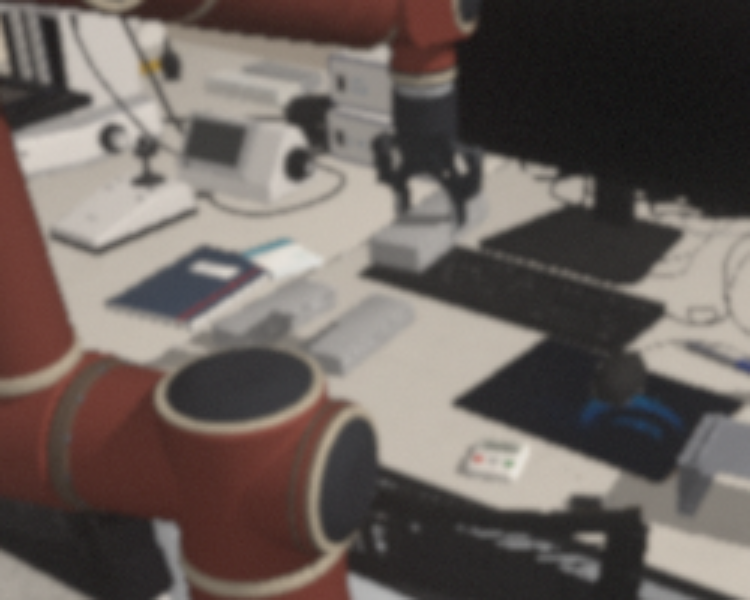

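```bash
cat >> h.py <<'E'
def boxes(n):
    p,d=read_camera(n); W=cloud(n,d); out=[]
    for o in outline_of(n,"case_1"):
        if o["score"]<.4: continue
        q=W[cv2.erode(o["pixels"].astype(np.uint8),np.ones((1,1)))>0]
        if len(q)<50: continue
        zt=np.percentile(q[:,2],85); s=q[abs(q[:,2]-zt)<6]; r=cv2.minAreaRect(s[:,:2].astype(np.float32))
        print(n,"z",round(zt,1),np.round(r[0],1),np.round(r[1]),round(r[2],1))
    return p
E
python3 - <<'E'
from h import *
r=move_straight([506,202,10.5],max_speed=180,until_force=8); s=sense(); print(r,np.round(s["ee_pos"],1))
release(); move_straight([506,202,130],max_speed=250)
q=down(5.7).as_quat(); move_ptp([518,340,130],q)
p=boxes("top"); boxes("scene")
pick(518,340,5.7); s=sense(); print(s["contact_force"])
move_straight([518,340,190],max_speed=250); boxes("top"); print(level(),sense()["t"])
E
```

```text
True [503.7 201.4  10.9]
top z 33.7 [471.8 465.9] [112.  70.] 0.2
top z 33.3 [503.3 199.9] [171.  66.] 7.6
top z 32.3 [564.5 327.1] [57. 83.] 82.9
scene z 32.4 [496.1 470.4] [ 71. 171.] 88.9
scene z 32.4 [501.5 202.3] [175.  72.] 5.7
scene z 32.4 [519.3 343. ] [181.  71.] 6.0
pick False [519.4 340.7  11.1] w 0.744 g 111 t 20.2
[-0.22461208 -1.11617941  4.71595894]
top z 33.4 [503.9 198.7] [170.  68.] 7.1
top z 33.1 [480.2 472.4] [ 61. 133.] 69.8
[-0.00082065 -0.01387842 -0.00779154] 21.9333
```

```bash
cat >> h.py <<'E'
def place(x,y,th):
    q=down(th).as_quat(); move_ptp([x,y,190],q); move_straight([x,y,100],max_speed=180)
    dwell(.2); r=move_straight([x,y,79.5],max_speed=50,until_force=6); s=sense(); print("place",r,np.round(s["ee_pos"],1),np.round(s["contact_force"],1))
    release(); move_straight([x,y,190],max_speed=250); print(sense()["t"])
E
python3 - <<'E'
from h import *
move_ptp([500,0,210],down(8).as_quat())
place(475,-366.2,8)
move_ptp([450,-100,200],down(8).as_quat())
p=boxes("top"); boxes("scene"); cv2.imwrite("pics/p1.png",cv2.resize(p[160:290,290:450,::-1],None,fx=4,fy=4))
E
```

```text
place True [ 474.9 -366.5   80.9] [0.2 0.3 3.9]
26.7917
top z 33.2 [500.8 466.5] [170.  70.] 0.3
top z 33.4 [503.7 199.9] [171.  66.] 6.7
top z 102.8 [ 475.5 -367.1] [170.  70.] 7.5
scene z 32.4 [500.1 202.1] [172.  71.] 6.8
scene z 101.6 [ 473.7 -365.5] [178.  68.] 7.2
scene z 32.9 [497.7 470.5] [ 73. 166.] 89.4
```

View pics/p1.png

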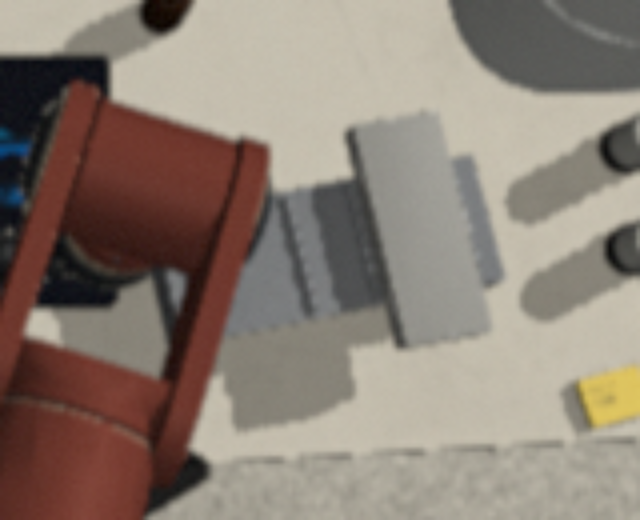

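The box sits in the right bay (about 350–490, 110–345 px), parallel to the ribs, with its top 70 mm above the level of the boxes on the bench. So it has seated. Next is the left-hand box.

```bash
python3 - <<'E'
from h import *
move_ptp([500,200,200],down(4).as_quat())
pick(500,468.3,0.4)
move_straight([500,468,190],max_speed=250); print(level())
move_ptp([500,0,210],down(8).as_quat())
place(457,-237.4,8)
move_ptp([500,100,200],down(8).as_quat())
p=boxes("top"); boxes("scene"); cv2.imwrite("pics/p2.png",cv2.resize(p[140:290,180:440,::-1],None,fx=3,fy=3))
E
```

```text
pick False [501.3 469.4  11.3] w 0.743 g 111 t 31.8
[-0.00805629 -0.03779988  0.0245625 ]
place True [ 457.  -237.8   81.1] [-0.2  0.6  3.2]
38.2083
top z 103.0 [ 475.7 -365.6] [171.  71.] 7.4
top z 33.4 [502.2 212.9] [170.  39.] 7.0
top z 103.0 [ 457.8 -238.3] [170.  67.] 7.4
scene z 101.7 [ 457.1 -237.1] [178.  68.] 9.4
scene z 32.3 [501.3 200.1] [174.  73.] 6.7
scene z 101.7 [ 472.2 -365.9] [173.  68.] 7.1
```

View pics/p2.png

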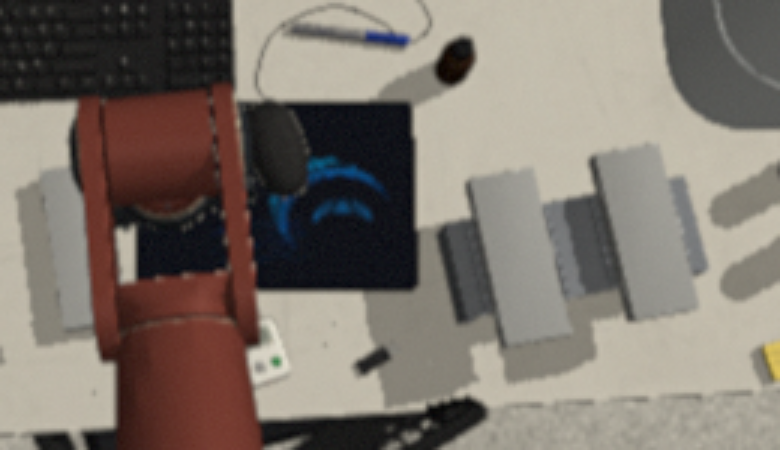

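Both quiet boxes now lie flat in their bays (about 520,255 and 645,230 px). Next I'll fetch the rattler.

```bash
python3 - <<'E'
from h import *
pick(503,201.8,7)
move_straight([503,202,200],max_speed=200); print(level())
move_ptp([545,-5,200],down(5).as_quat()); T=level(); s=sense(); print(T,np.round(s["ee_pos"]),np.round(s["contact_force"],1),round(s["grip_force"]),s["t"],np.abs(s["qvel"]).max())
boxes("top"); p=boxes("scene"); cv2.imwrite("pics/p3.png",cv2.resize(p[80:290,180:390,::-1],None,fx=2.8,fy=2.8))
for th in("lab_timer","stain_bottle","marker_1"): print(th,[ (round(o["score"],2),np.round(o["rect"])) for o in search_frame("scene",th)[:2]])
E
```

```text
pick False [504.5 202.2  10.9] w 0.747 g 111 t 41.7
[ 0.00576228 -0.07377562  0.01326207]
[ 0.00015588 -0.11343316  0.01439165] [545.  -5. 200.] [-0.2 -0.6 -3.1] 111 45.1083 0.002287598162922401
top z 102.6 [ 475.3 -367.1] [169.  71.] 6.4
top z 102.9 [ 457.1 -238.5] [169.  68.] 7.2
scene z 220.6 [536.8  -4.8] [163.  69.] 3.9
scene z 101.5 [ 456.3 -237.2] [174.  70.] 7.7
scene z 101.6 [ 473.8 -365.7] [178.  68.] 6.7
lab_timer [(0.68, array([216., 227., 235., 239.]))]
stain_bottle [(0.61, array([285., 220., 375., 271.])), (0.59, array([320., 194., 331., 210.]))]
marker_1 []
```

View pics/p3.png

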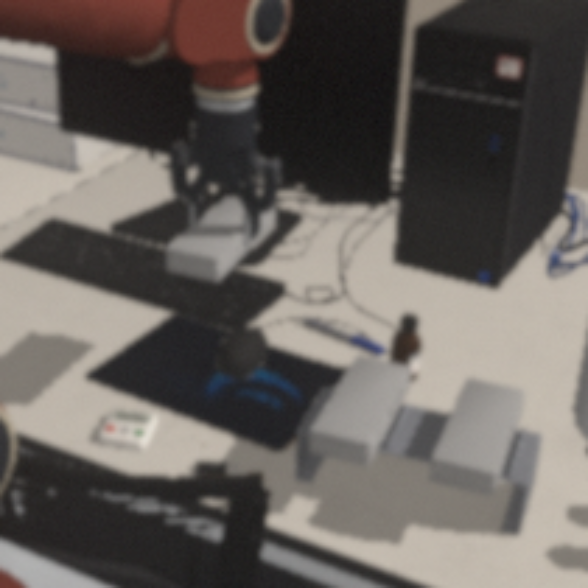

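The rattling box is held level over the mat at about 225,235 px, both quiet boxes are in their bays, and the timer, bottle and pen haven't moved.

```bash
python3 -c "
from workcell import *
print(job_done())"
```

```text
the job is handed in; nothing more can be done
None
```

I handed the job in at about 45 s of robot time: the rattling box is held level about 190 mm above the bench over the mat, the two quiet boxes lie flat in the stand's two bays, and the timer, bottle and pen look untouched; only the rattling box was rocked, the other two being taken as quiet by elimination.

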